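Re-index the decorating wheel

ROBOT

A 7-joint arm with a two-finger parallel gripper is mounted at the origin on the work surface. World frame = base frame: x ahead of the robot, y to its left, z up, the work surface at z = 0. Lengths are in m, angles in rad, forces in N, time in s.
With the tool pointing down it reaches from about 0.4 to 0.875 m from the base axis. Payload 19.3 kg.
Tool frame: the origin (TCP) lies at the very end of the fingers, on their centre line; the grasp point (between the pads) lies 19 mm behind it; z points along the fingers, y is the line along which they close (so a half turn about z gives the same grasp; the last joint's range is limited). The gripper opens to 85 mm and grips with 20 to 120 N. Pads are 22 mm wide; open, the fingers measure 114 mm over their backs; the gripper's body (76 mm by 85 mm) begins 54 mm behind the grasp point. The pads swing forward as they close: fully open they stand 13 mm farther back than shut.
Start: joints at [1.175, 0.521, -0.036, 1.599, 0.021, 1.021, -0.113], TCP at [0.2, -0.592, 0.231] pointing down, gripper open.
Joint ranges: [-2.91, 2.91], [-0.3, 2.13], [-1.5, 1.42], [0.17, 2.43], [-1.26, 4.41], [0.16, 1.93], [-2.52, 2.52]. Speed limits (rad/s): [1.89, 1.89, 2.39, 2.39, 3.01, 3.01, 3.01].

INTERFACE

Orientations are given as [roll, pitch, yaw] about the fixed x, y, z axes, in that order (R = Rz(yaw) Ry(pitch) Rx(roll)).
In Python, from workcell import monitor, optics, job_done gives the robot as it stands.
- The arm moves only by the shell command python3 -m handwheel 'ROWS' [FORCE]. ROWS is JSON, a list of rows, each an object of numbers: "dx", "dy", "dz": the shift along the tool's x, y, z in cm; "wx", "wy", "wz": the turn, a rotation vector about the tool's x, y, z in rad; "claw": the opening in per cent of the stroke, from 0 (shut) to 100 (fully open). A call has 1 to 8 rows; each row shifts and turns the commanded pose from where the row before left it, along the tool's axes as they then stand; what a row does not reach is not made up. A row lasts 1/8 s, in which the tool goes at most 62.5 mm and 10.7 degrees, less where a joint would pass 70% of its speed; a pose out of reach is approached as far as the arm can. A call with a gripper value outside its range is refused whole. The fingers move at their own pace and stop on an object; FORCE is the grip in N (left out, the last holds). Time passes only in rows, so rows that do not move let the fingers close. It gives the time, the measured TCP pose, the force, the opening and the grip force at its end, in the units of the state.
- monitor.observe(): the state, without advancing time (a new reading comes with each control period).
- optics.grab_frame(name): name is "scene" or "top"; returns a dict with "frame" (420x560x3 uint8, blue, green, red), "fovy" (degrees; the focal length in pixels is half the picture's height over the tangent of half this angle, whatever the lens; pixels are square), "cx", "cy" (the principal point, pixels), "k1" (the pictures are not rectified: a ray, as slopes to the right and down, at radius r is drawn at 1 + k1 r^2 times it, then the intrinsics apply), "R" (3x3) and "t" (3): a world point X has camera coordinates R X + t. Camera axes: x right, y down, z forward; pixel columns grow to the right and rows downward; lengths in m; the calibration is good to about 2 mm. A picture is of the moment at which its call begins. There is no depth.
- job_done(): hands the job in; it is judged then, once.
Trained networks look in the newest picture that a camera, given by its name, has taken for a name from the list of things; names that differ only in an ending like _2 or _b are one class to them, and where a whole thing is asked for, a point or a joint stands for the part that bears it (a point fixed in the world has none). Each returns a list of dicts, best first, with "p" (0 to 1); they miss things now and then, are a little off and sometimes report something else, mostly with a low value. They report only what shows in the picture. A call takes as long as a camera call. They do not tell look-alikes from the thing itself.
- optics.masks_of(name, camera): "region" (420x560 bool, what is visible of it) and "rect" ([left, top, width, height] in pixels, round what is visible of it).
The state is a dict: "clock": time; "qpos": joint angles; "qd": joint speeds; "joint_efforts": joint torques, N m; "position": TCP position; "tool_rot": TCP orientation; "force": force on the tool from outside, world axes, zero at the start; "moment": the same for the moment, N m; "grip_width": finger opening in m; "finger_force": force on a finger pad.
Only numpy, scipy, OpenCV 4.12 (cv2) and the standard library are available. Lean on these libraries where they do the work, as an engineer would, in place of code of your own. Each camera call takes 0.05 s, during which the arm holds its last target. There are 200 camera calls.

TASK

Pull the decorating wheel's orange-headed index pin up clear of the board (keeping it in its sleeve), turn the wheel with it the shorter way round to the red button, and let the pin go fully home in the hole there. The button marks the hole only roughly, so feel for the hole gently and never force the pin against the board or its sleeve. Do not touch the freshly painted plate, and leave everything else where it stands.

Things in the scene. Friction and masses are not known exactly. Their poses are not given: they have to be found in the camera images.
- board: Square aluminium dividing board, 290 x 290 x 22 mm, fixed flat on the table at any yaw; origin at the centre of its underside, z up. Five blind holes, 15 mm wide, 16 mm deep, chamfered 1 mm, lie 100 mm from its centre at uneven angles over 60 mm apart: the one the pin starts in (no button) and one near each button (red, yellow, green, white).
- wheel (a joint): Angle of the decorating wheel about the upright axis at the board's centre: 0 at the start, grows counterclockwise from above, turns endlessly both ways (wraps round, no stops). Light bearing, 0.015 N m of friction; stays where it is left.
- axis (a point): Point on the wheel's upright axis, on the top of its grey disc (140 mm wide), 33 mm above the table.
- sleeve (a point): Centre of the upper mouth of the blue guide sleeve, a 32 mm square block on the wheel's arm, 100 mm from the axis; the mouth is 60 mm above the table. Its bore is 14 mm wide and 35 mm long, the lower end 3 mm above the board. It swings round with the wheel and carries the pin along.
- pin: Loose upright pin in the sleeve, about 0.08 kg: steel shank 12 mm wide, 52 mm long, under a round orange head 26 mm wide, 35 mm tall. Origin at its lower tip, z up. Home, the tip is 8 mm above the table, the head rests on the sleeve (60 to 95 mm up). Raised 15 to 30 mm it clears the board and stays guided. Let go over a hole it drops home by its weight, even while nudged lightly sideways.
- button_red: Red button, 18 mm wide, 3 mm high, on the board just outward of the target hole; origin at its underside. Stuck on roughly, 121 to 131 mm from the axis: the line from the axis through it misses the hole's centre by 5 to 13 mm, on either side. It lies 0.9 to 2.15 rad round the axis from the pin's start, on either side.
- plate: Freshly painted white plate, 112 mm wide, standing loose on the middle of the wheel, rim 48 mm above the table; origin at the centre of its underside. Not to be touched.
- dip_pot: Bystander: small terracotta pot, 34 mm across, 32 mm tall, standing on one corner of the board; origin at its underside.
- glaze_tin: Bystander: small green tin, 32 mm across, 26 mm tall, on another corner of the board; origin at its underside.
- glaze_bottle: Bystander: white plastic bottle, 60 mm across, 130 mm tall; origin at its underside.
- oxide_jar: Bystander: amber jar, 56 mm across, 75 mm tall; origin at its underside.
- brush: Bystander: paint brush lying on the table; origin at its underside.
- beaker: Bystander: blue ceramic cup, 72 mm across, 85 mm tall; origin at its underside.
- bisque_bowl: Bystander: terracotta bowl, 120 mm across, 50 mm tall; origin at its underside.
Not all that is in view belongs to the job. Of the things like the pin, leave any that is black; of the rest the smaller one is meant.

How it is judged:
On the way:
1. the pin is pulled up clear of the board, still in its sleeve (z of pin in the frame of board between 0.0235 and 0.055 m and horizontal distance between pin and sleeve below 0.006 m), for 0.1 s.
At the end, for the whole second after the job is handed in: The pin stands upright and at rest in the wheel's sleeve, fully home (within 2.5 mm) in the hole beside the red button (within 42 mm of the button's centre), the wheel at rest, the pin let go (horizontal distance between pin and button_red below 0.042 m and z of pin in the frame of board below 0.0105 m and horizontal distance between pin and sleeve below 0.005 m and angle between pin's own z axis and vertical below 0.12 rad and linear speed of pin below 0.02 m/s and velocity of joint wheel between -0.05 and 0.05 rad/s); the robot touches nothing.
It fails at once if the wheel is taken the longer way round (the sleeve comes nearly opposite the red button) (horizontal distance between sleeve and button_red above 0.212 m).
It fails at once if the pin is pressed or wedged against the board or the wheel on it with more than 25 N (contact force between pin and board above 25 N).
It fails at once if the freshly painted plate is touched (contact force between any of the fingers, the arm and plate above 0.5 N).
It fails at once if a bystander is moved more than 20 mm (distance of any of dip_pot, glaze_tin, glaze_bottle, oxide_jar, brush, beaker, bisque_bowl from where it was at the start of the episode above 0.02 m).
It also fails if it takes over 58 s, if anything falls off the work surface, if the arm or the gripper's body presses on something with over 40 N, if the wrist force passes 120 N, or if a joint passes its speed limit or range.

## Working session

There is one attempt and no reset: what is moved stays moved. The work goes in short steps, Python scripts to look and compute and a shell command to move; the robot and the scene stay as the last step left them, time stands still between calls to the robot, and variables do not carry over. Pictures are saved under pics/ and viewed, at most 10 in all, crops included, and the job is handed in when it is done.

```bash
mkdir -p pics; ls; cat > h.py <<'E'
import numpy as np, cv2
from workcell import monitor, optics
def K(f):
    F=f["frame"].shape[0]/2/np.tan(np.radians(f["fovy"])/2); return F
def to_world(f,u,v,z):
    F=K(f); d=np.array([(u-f["cx"])/F,(v-f["cy"])/F]); s=d.copy()
    for _ in range(20): s=d/(1+f["k1"]*(s@s))
    R=np.array(f["R"]);t=np.array(f["t"]); c=-R.T@t; r=R.T@np.array([s[0],s[1],1])
    return c+r*(z-c[2])/r[2]
def to_pix(f,X):
    p=np.array(f["R"])@np.array(X)+np.array(f["t"]); s=p[:2]/p[2]; s=s*(1+f["k1"]*(s@s)); F=K(f)
    return s*F+[f["cx"],f["cy"]]
E
python3 - <<'E'
from h import *
for c in("top","scene"):
    f=optics.grab_frame(c); cv2.imwrite(f"pics/{c}0.png",f["frame"])
    print(c,"cam",-np.array(f["R"]).T@np.array(f["t"]))
    for n,z in (("board",.022),("pin",.095),("sleeve",.06),("axis",.033),("button_red",.025),("plate",.048)):
        for m in optics.masks_of(n,c)[:4]:
            ys,xs=np.nonzero(m["region"]); print(n,round(m["p"],2),m["rect"],len(xs),(round(xs.mean(),1),round(ys.mean(),1)),to_world(f,xs.mean(),ys.mean(),z).round(4))
print(monitor.observe())
E
```

```text
pics
top cam [0.42204314 0.01384587 1.08848587]
board 0.56 [188.2, 140.9, 130.5, 130.3] 10809 (np.float64(253.0), np.float64(205.3)) [0.5402 0.0848 0.022 ]
pin 0.79 [339.8, 193.3, 13.7, 19.1] 198 (np.float64(343.8), np.float64(202.4)) [ 0.5447 -0.1347  0.095 ]
pin 0.61 [359.0, 184.9, 19.3, 15.4] 233 (np.float64(370.3), np.float64(194.5)) [ 0.5653 -0.1972  0.095 ]
sleeve 0.84 [225.3, 176.7, 72.7, 53.1] 851 (np.float64(255.4), np.float64(204.5)) [0.5381 0.0764 0.06  ]
sleeve 0.43 [205.3, 250.1, 16.8, 12.7] 146 (np.float64(211.2), np.float64(257.0)) [0.4078 0.1793 0.06  ]
axis 0.84 [224.8, 176.4, 73.7, 56.4] 952 (np.float64(257.0), np.float64(204.3)) [0.5419 0.0741 0.033 ]
plate 0.64 [230.4, 181.6, 42.4, 43.6] 1532 (np.float64(251.2), np.float64(202.7)) [0.5436 0.0878 0.048 ]
scene cam [ 1.02954887 -0.79009708  0.9926729 ]
board 0.67 [232.0, 170.4, 137.0, 94.0] 7141 (np.float64(301.9), np.float64(215.3)) [0.5611 0.0607 0.022 ]
board 0.29 [276.1, 193.8, 51.4, 40.9] 621 (np.float64(299.7), np.float64(217.8)) [0.5613 0.0493 0.022 ]
pin 0.83 [240.3, 250.7, 13.0, 35.9] 372 (np.float64(247.5)
[... 799 characters left out ...]
 array([ 1.17482941,  0.52141358, -0.03627696,  1.59947159,  0.02120324,
        1.02108796, -0.11278697]), 'qd': array([ 1.13700058e-03,  3.68032629e-04, -6.15861492e-06, -3.18728909e-04,
        1.39880064e-03, -8.03284027e-04, -1.52482237e-04]), 'joint_efforts': array([-7.02847956e-04, -9.26699281e+01,  1.97770268e+00, -3.70228887e+01,
        1.79119490e-02,  1.49930976e-03, -4.03902925e-05]), 'position': array([ 0.1999903 , -0.59215035,  0.23129276]), 'tool_rot': array([3.14158753e+00, 1.18810453e-05, 3.25718229e-01]), 'force': array([ 0.1217915 , -0.07602959,  0.72839142]), 'moment': array([-0.02213591, -0.00484581, -0.00082471]), 'finger_force': 0.0, 'grip_width': 0.08563646517371842}
```

```bash
python3 - <<'E'
import cv2
a=cv2.imread("pics/top0.png")[130:290,170:400]; b=cv2.imread("pics/scene0.png")[120:300,210:410]
cv2.imwrite("pics/a.png",cv2.resize(a,None,fx=3.4,fy=3.4,interpolation=cv2.INTER_CUBIC))
cv2.imwrite("pics/b.png",cv2.resize(b,None,fx=3.3,fy=3.3,interpolation=cv2.INTER_CUBIC))
E
```

```text
(no output)
```

View pics/a.png

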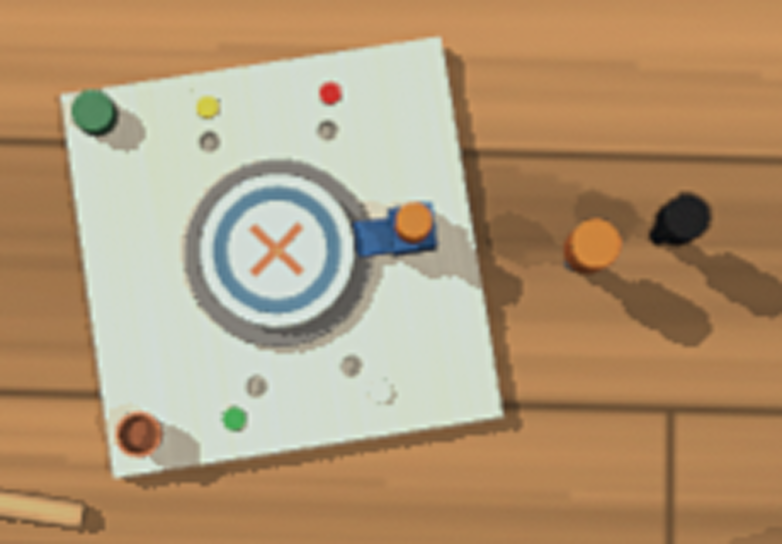

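View pics/b.png

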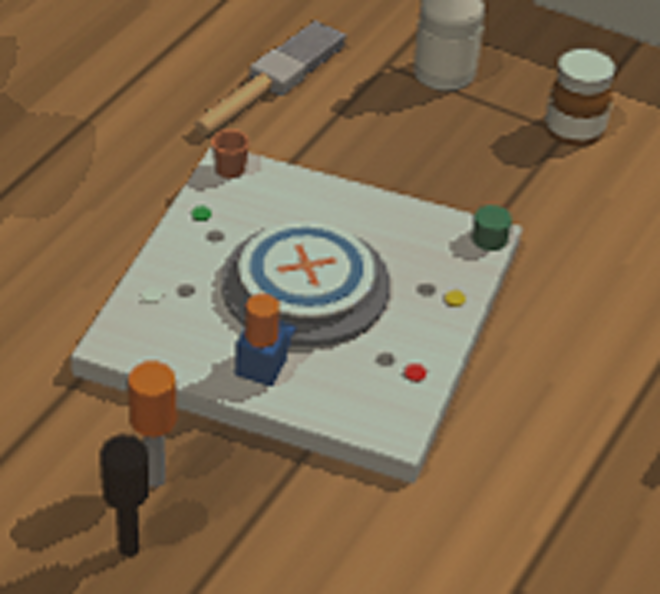

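View pics/top0.png

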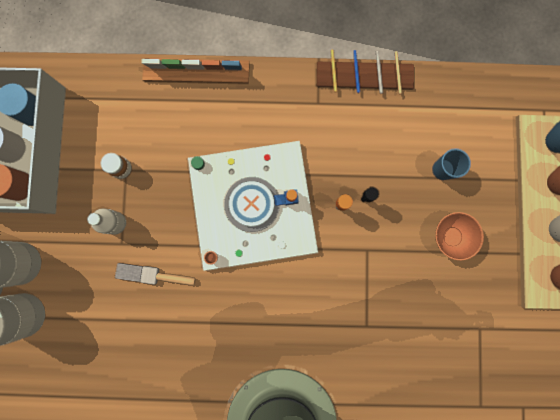

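The top view shows the wheel's pin at about (291,195), in the blue sleeve. The bigger orange pin at (344,202) and the black one at (371,194) are decoys. The red button is at (267,157), with its hole at about (266,168). Next I'll measure these more accurately.

```bash
python3 - <<'E'
from h import *
from scipy.optimize import least_squares
def cent(f,u,v,r,w):
    y0,x0=int(v)-r,int(u)-r; p=f["frame"][y0:y0+2*r+1,x0:x0+2*r+1].astype(float)
    W=np.clip(w(p),0,None); yy,xx=np.mgrid[y0:y0+2*r+1,x0:x0+2*r+1]
    return (W*xx).sum()/W.sum(),(W*yy).sum()/W.sum()
dark=lambda p:np.clip(np.median(p.sum(2))-60-p.sum(2),0,200)
org=lambda p:((p[...,2]-p[...,0]>90)*1.)
T=optics.grab_frame("top"); S=optics.grab_frame("scene")
PT={k:(170+a/3.4,130+b/3.4) for k,a,b in(("red",327,130),("yel",209,141),("grn",256,386),("wht",351,366))}
PS={k:(210+a/3.3,120+b/3.3) for k,a,b in(("red",386,359),("yel",426,289),("grn",215,236),("wht",186,290))}
H={}
for k in PT:
    a=to_world(T,*cent(T,*PT[k],4,dark),.020)[:2]; b=to_world(S,*cent(S,*PS[k],4,dark),.020)[:2]
    print(k,a.round(4),b.round(4)); H[k]=a
def circ(D):
    P=np.array(list(D)); s=least_squares(lambda x:np.hypot(*(P-x).T)-.1,[.54,.085]); return s.x,s.fun
ax,res=circ(H.values()); print("axis",ax.round(4),res.round(4))
bT=to_world(T,*cent(T,170+330/3.4,130+93/3.4,5,org),.025); bS=to_world(S,*cent(S,210+415/3.3,120+373/3.3,5,org),.025)
pT=to_world(T,*cent(T,291.5,195.3,7,org),.093); pS=to_world(S,*cent(S,210+262/3.3,120+321/3.3,9,org),.078)
print("button",bT.round(4),bS.round(4),"pin",pT.round(4),pS.round(4))
for p in(pT,pS,bT,bS,H["red"]): d=p[:2]-ax; print(np.hypot(*d).round(4),np.arctan2(d[1],d[0]).round(4))
for n,z in(("glaze_tin",.026+.022),("dip_pot",.05)):
    m=optics.masks_of(n,"top")[0]["rect"]; print(n,to_world(T,m[0]+m[2]/2,m[1]+m[3]/2,z).round(3))
E
```

```text
red [0.6387 0.0549] [0.6397 0.0557]
yel [0.6278 0.144 ] [0.6289 0.1446]
grn [0.4437 0.1019] [0.4461 0.1025]
wht [0.4611 0.0315] [0.4627 0.0331]
axis [0.5437 0.0886] [0.0007 0.0007 0.0009 0.0005]
button [0.6656 0.0539 0.025 ] [0.6681 0.0521 0.025 ] pin [ 0.56   -0.0099  0.093 ] [0.556  0.0023 0.078 ]
0.0999 -1.4077
0.0871 -1.4296
0.1267 -0.278
0.1296 -0.2858
0.1007 -0.3409
glaze_tin [0.643 0.227 0.048]
dip_pot [ 0.564 -0.009  0.05 ]
```

```bash
python3 -m handwheel '[{"dx":3.8,"dy":-3.1},{"dx":3.8,"dy":-3.1},{"dx":3.8,"dy":-3.1},{"dx":3.8,"dy":-3.1},{"dx":3.8,"dy":-3.1},{"dx":3.8,"dy":-3.1},{"dx":3.8,"dy":-3.1}]' && python3 -m handwheel '[{"dx":3.8,"dy":-3.1},{"dx":3.8,"dy":-3.1},{"dx":3.8,"dy":-3.1},{"dx":3.8,"dy":-3.1},{"dx":3.8,"dy":-3.1},{"dx":3.8,"dy":-3.1},{"dx":3.8,"dy":-3.1},{}]' && python3 -m handwheel '[{"wz":-0.176},{"wz":-0.176},{"wz":-0.176},{"wz":-0.176},{"wz":-0.176},{"wz":-0.176},{"wz":-0.176},{"wz":-0.176}]' && python3 -m handwheel '[{}]'
```

```text
schema error: expected keys dx, dy, dz, wx, wy, wz, claw
```

```bash
python3 -m handwheel '[{"dx":3.8,"dy":-3.1,"dz":0,"wx":0,"wy":0,"wz":0,"claw":100},{"dx":3.8,"dy":-3.1,"dz":0,"wx":0,"wy":0,"wz":0,"claw":100},{"dx":3.8,"dy":-3.1,"dz":0,"wx":0,"wy":0,"wz":0,"claw":100},{"dx":3.8,"dy":-3.1,"dz":0,"wx":0,"wy":0,"wz":0,"claw":100},{"dx":3.8,"dy":-3.1,"dz":0,"wx":0,"wy":0,"wz":0,"claw":100},{"dx":3.8,"dy":-3.1,"dz":0,"wx":0,"wy":0,"wz":0,"claw":100},{"dx":3.8,"dy":-3.1,"dz":0,"wx":0,"wy":0,"wz":0,"claw":100}]' 30
```

```text
clock: 1.78
position: [0.3833, -0.3001, 0.2315]
tool_rot: [3.141, -0.0, 0.326]
force: [0.8, -0.6, 0.3]
grip_width: 0.0851
finger_force: 0.0
```

```bash
python3 -m handwheel '[{"dx":3.8,"dy":-3.1,"dz":0,"wx":0,"wy":0,"wz":0,"claw":100},{"dx":3.8,"dy":-3.1,"dz":0,"wx":0,"wy":0,"wz":0,"claw":100},{"dx":3.8,"dy":-3.1,"dz":0,"wx":0,"wy":0,"wz":0,"claw":100},{"dx":3.8,"dy":-3.1,"dz":0,"wx":0,"wy":0,"wz":0,"claw":100},{"dx":3.8,"dy":-3.1,"dz":0,"wx":0,"wy":0,"wz":0,"claw":100},{"dx":3.8,"dy":-3.1,"dz":0,"wx":0,"wy":0,"wz":0,"claw":100},{"dx":3.8,"dy":-3.1,"dz":0,"wx":0,"wy":0,"wz":0,"claw":100}]' && python3 -m handwheel '[{"dx":0,"dy":0,"dz":0,"wx":0,"wy":0,"wz":-0.176,"claw":100},{"dx":0,"dy":0,"dz":0,"wx":0,"wy":0,"wz":-0.176,"claw":100},{"dx":0,"dy":0,"dz":0,"wx":0,"wy":0,"wz":-0.176,"claw":100},{"dx":0,"dy":0,"dz":0,"wx":0,"wy":0,"wz":-0.176,"claw":100},{"dx":0,"dy":0,"dz":0,"wx":0,"wy":0,"wz":-0.176,"claw":100},{"dx":0,"dy":0,"dz":0,"wx":0,"wy":0,"wz":-0.176,"claw":100},{"dx":0,"dy":0,"dz":0,"wx":0,"wy":0,"wz":-0.176,"claw":100},{"dx":0,"dy":0,"dz":0,"wx":0,"wy":0,"wz":-0.176,"claw":100}]' && python3 -c 'from workcell import monitor as m;s=m.observe();print(s["position"],s["tool_rot"],s["qpos"])'
```

```text
clock: 2.65
position: [0.5659, -0.0093, 0.2314]
tool_rot: [3.141, -0.0, 0.326]
force: [0.2, -0.5, 0.9]
grip_width: 0.0854
finger_force: 0.0
clock: 3.65
position: [0.5652, -0.0107, 0.2314]
tool_rot: [3.142, 0.0, 1.739]
force: [0.2, -0.3, -0.3]
grip_width: 0.0854
finger_force: 0.0
[ 0.56515035 -0.01074153  0.23135248] [3.14152682e+00 6.52169771e-05 1.73943636e+00] [ 0.33260148  0.47759669 -0.58005691  1.73919616  0.30123263  1.01464801
 -0.18833785]
```

```bash
python3 -m handwheel '[{"dx":0.15,"dy":-0.5,"dz":4,"wx":0,"wy":0,"wz":0,"claw":100},{"dx":0,"dy":0,"dz":4,"wx":0,"wy":0,"wz":0,"claw":100},{"dx":0,"dy":0,"dz":4,"wx":0,"wy":0,"wz":0,"claw":100},{"dx":0,"dy":0,"dz":4,"wx":0,"wy":0,"wz":0,"claw":60},{"dx":0,"dy":0,"dz":0.5,"wx":0,"wy":0,"wz":0,"claw":50},{"dx":0,"dy":0,"dz":0,"wx":0,"wy":0,"wz":0,"claw":45},{"dx":0,"dy":0,"dz":0,"wx":0,"wy":0,"wz":0,"claw":45}]' 20; python3 - <<'E'
from h import *
for c in("top","scene"):
    f=optics.grab_frame(c); p=monitor.observe()["position"]; u,v=to_pix(f,p+[0,0,.019]).astype(int)
    q=f["frame"][v-40:v+40,u-50:u+50]; cv2.imwrite(f"pics/g_{c}.png",cv2.resize(q,None,fx=4,fy=4,interpolation=cv2.INTER_CUBIC))
a=np.hstack([cv2.imread(f"pics/g_{c}.png") for c in("top","scene")]); cv2.imwrite("pics/g.png",a)
E
```

```text
clock: 4.53
position: [0.5608, -0.01, 0.0679]
tool_rot: [3.139, 0.0, 1.734]
force: [-0.0, -0.5, 0.1]
grip_width: 0.0384
finger_force: 0.0
```

View pics/g.png

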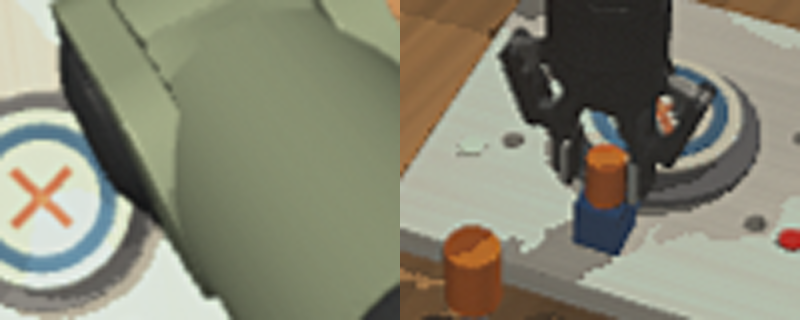

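The scene half of the picture shows the fingers on both sides of the orange head, roughly centred at crop (605,175) and clear of the plate. In the top half the arm hides the pin. I'll close at 20 N.

```bash
python3 -m handwheel '[{"dx":0,"dy":0,"dz":0,"wx":0,"wy":0,"wz":0,"claw":36},{"dx":0,"dy":0,"dz":0,"wx":0,"wy":0,"wz":0,"claw":32},{"dx":0,"dy":0,"dz":0,"wx":0,"wy":0,"wz":0,"claw":28},{"dx":0,"dy":0,"dz":0,"wx":0,"wy":0,"wz":0,"claw":24},{"dx":0,"dy":0,"dz":0,"wx":0,"wy":0,"wz":0,"claw":20}]' 20 && python3 -m handwheel '[{"dx":0,"dy":0,"dz":-0.4,"wx":0,"wy":0,"wz":0,"claw":20},{"dx":0,"dy":0,"dz":-0.4,"wx":0,"wy":0,"wz":0,"claw":20}]'
```

```text
clock: 5.25
position: [0.5603, -0.01, 0.0666]
tool_rot: [3.141, 0.0, 1.734]
force: [0.4, -0.1, 6.0]
grip_width: 0.0253
finger_force: 19.6
clock: 5.5
position: [0.56, -0.01, 0.0745]
tool_rot: [-3.142, -0.0, 1.734]
force: [1.1, 0.4, -1.0]
grip_width: 0.0255
finger_force: 19.8
```

```bash
python3 -m handwheel '[{"dx":0,"dy":0,"dz":-0.4,"wx":0,"wy":0,"wz":0,"claw":20},{"dx":0,"dy":0,"dz":-0.4,"wx":0,"wy":0,"wz":0,"claw":20},{"dx":0,"dy":0,"dz":-0.4,"wx":0,"wy":0,"wz":0,"claw":20},{"dx":0,"dy":0,"dz":0,"wx":0,"wy":0,"wz":0,"claw":20}]'; python3 - <<'E'
from h import *
f=optics.grab_frame("scene"); p=monitor.observe()["position"]; u,v=to_pix(f,p).astype(int)
cv2.imwrite("pics/l.png",cv2.resize(f["frame"][v-40:v+40,u-50:u+50],None,fx=5,fy=5,interpolation=cv2.INTER_CUBIC))
E
```

```text
clock: 6.0
position: [0.5601, -0.0101, 0.0866]
tool_rot: [3.141, 0.0, 1.734]
force: [0.0, 0.5, -0.7]
grip_width: 0.0249
finger_force: 19.8
```

View pics/l.png

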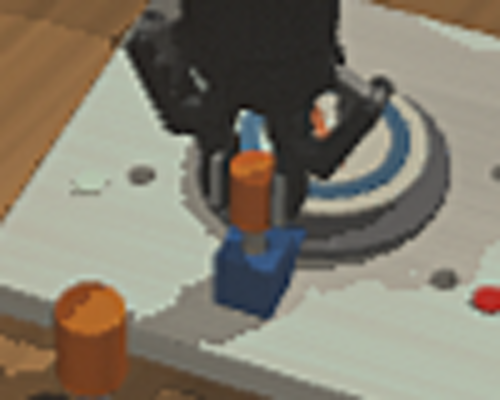

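The pin is up, with its steel shank showing between head and sleeve at crop (255,243), and it's still guided. Next I'll swing along the arc.

```bash
python3 -m handwheel '[{"dx":0.04,"dy":0.9,"dz":0,"wx":0,"wy":0,"wz":-0.09,"claw":20},{"dx":0.04,"dy":0.9,"dz":0,"wx":0,"wy":0,"wz":-0.09,"claw":20},{"dx":0.04,"dy":0.9,"dz":0,"wx":0,"wy":0,"wz":-0.09,"claw":20},{"dx":0,"dy":0,"dz":0,"wx":0,"wy":0,"wz":0,"claw":20}]'
```

```text
clock: 6.55
position: [0.5859, -0.0019, 0.086]
tool_rot: [3.141, -0.001, 2.003]
force: [-0.3, -0.4, -0.6]
grip_width: 0.0252
finger_force: 20.0
```

```bash
python3 -m handwheel '[{"dx":0.04,"dy":0.9,"dz":0,"wx":0,"wy":0,"wz":-0.09,"claw":20},{"dx":0.04,"dy":0.9,"dz":0,"wx":0,"wy":0,"wz":-0.09,"claw":20},{"dx":0.04,"dy":0.9,"dz":0,"wx":0,"wy":0,"wz":-0.09,"claw":20},{"dx":0.04,"dy":0.9,"dz":0,"wx":0,"wy":0,"wz":-0.09,"claw":20},{"dx":0,"dy":0,"dz":0,"wx":0,"wy":0,"wz":0,"claw":20}]'; python3 -c 'from workcell import monitor as m;import numpy as np;s=m.observe();d=s["position"][:2]-[.544,.0888];print(np.hypot(*d),np.arctan2(d[1],d[0]),s["tool_rot"])'
```

```text
clock: 7.18
position: [0.6149, 0.0188, 0.0861]
tool_rot: [3.142, -0.001, 2.362]
force: [-0.2, 0.1, -1.1]
grip_width: 0.0254
finger_force: 20.1
0.09962904516361655 -0.7795976515288779 [ 3.14150889e+00 -5.57974315e-04  2.36185218e+00]
```

```bash
python3 -m handwheel '[{"dx":0.04,"dy":0.9,"dz":0,"wx":0,"wy":0,"wz":-0.09,"claw":20},{"dx":0.04,"dy":0.9,"dz":0,"wx":0,"wy":0,"wz":-0.09,"claw":20},{"dx":0.04,"dy":0.9,"dz":0,"wx":0,"wy":0,"wz":-0.09,"claw":20},{"dx":0.04,"dy":0.9,"dz":0,"wx":0,"wy":0,"wz":-0.09,"claw":20},{"dx":0.03,"dy":0.78,"dz":0,"wx":0,"wy":0,"wz":-0.08,"claw":20},{"dx":0,"dy":0,"dz":0,"wx":0,"wy":0,"wz":0,"claw":20},{"dx":0,"dy":0,"dz":0.2,"wx":0,"wy":0,"wz":0,"claw":20},{"dx":0,"dy":0,"dz":0.2,"wx":0,"wy":0,"wz":0,"claw":20}]'; python3 -c 'from workcell import monitor as m;import numpy as np;s=m.observe();d=s["position"][:2]-[.544,.0888];print(np.hypot(*d),np.arctan2(d[1],d[0]),s["tool_rot"])'
```

```text
clock: 8.18
position: [0.638, 0.0548, 0.0821]
tool_rot: [-3.141, -0.0, 2.802]
force: [-0.1, -0.6, -0.7]
grip_width: 0.0251
finger_force: 20.1
0.09990493898215091 -0.34683261963025114 [-3.14113293e+00 -4.05439988e-05  2.80166212e+00]
```

```bash
python3 -m handwheel '[{"dx":0,"dy":0,"dz":0.1,"wx":0,"wy":0,"wz":0,"claw":20},{"dx":0,"dy":0,"dz":0,"wx":0,"wy":0,"wz":0,"claw":36},{"dx":0,"dy":0,"dz":0,"wx":0,"wy":0,"wz":0,"claw":36},{"dx":0,"dy":0,"dz":0,"wx":0,"wy":0,"wz":0,"claw":36},{"dx":0,"dy":0,"dz":0,"wx":0,"wy":0,"wz":0,"claw":36}]'; python3 - <<'E'
from h import *
f=optics.grab_frame("scene"); p=monitor.observe()["position"]; u,v=to_pix(f,p).astype(int)
cv2.imwrite("pics/r.png",cv2.resize(f["frame"][v-40:v+40,u-50:u+50],None,fx=5,fy=5,interpolation=cv2.INTER_CUBIC))
E
```

```text
clock: 8.8
position: [0.6382, 0.0554, 0.0813]
tool_rot: [3.142, 0.0, 2.804]
force: [0.4, -0.3, 0.3]
grip_width: 0.0307
finger_force: 0.0
```

View pics/r.png

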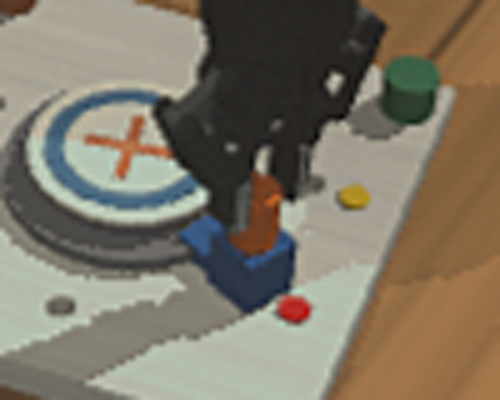

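The head at crop (262,212) sits right on the blue sleeve with no shank showing, so the pin seems to be home. I'll open, rise and check.

```bash
python3 -m handwheel '[{"dx":0,"dy":0,"dz":0,"wx":0,"wy":0,"wz":0,"claw":60},{"dx":0,"dy":0,"dz":0,"wx":0,"wy":0,"wz":0,"claw":60},{"dx":0,"dy":0,"dz":-2,"wx":0,"wy":0,"wz":0,"claw":60},{"dx":0,"dy":0,"dz":-4,"wx":0,"wy":0,"wz":0,"claw":60},{"dx":0,"dy":0,"dz":-4,"wx":0,"wy":0,"wz":0,"claw":60},{"dx":0,"dy":0,"dz":-4,"wx":0,"wy":0,"wz":0,"claw":60},{"dx":0,"dy":0,"dz":0,"wx":0,"wy":0,"wz":0,"claw":60}]'; python3 - <<'E'
from h import *
f=optics.grab_frame("scene"); u,v=to_pix(f,[.638,.055,.06]).astype(int)
for z in(.095,.1012,.109): print(z,to_pix(f,[.638,.055,z]).round(1)-[u-50,v-40])
cv2.imwrite("pics/e.png",cv2.resize(f["frame"][v-40:v+40,u-50:u+50],None,fx=6,fy=6,interpolation=cv2.INTER_CUBIC))
g=f["frame"][v-40:v+40,u-50:u+50].astype(int); m=(g[...,2]-g[...,0]>80)[:60,35:65]; ys,xs=np.nonzero(m); print("orange rows",ys.min(),ys.max(),"cols",xs.min()+35,xs.max()+35)
for z in(.06,.095): print(to_pix(f,[.638,.055,z])-[u-50,v-40])
E
```

```text
clock: 9.72
position: [0.6394, 0.056, 0.2257]
tool_rot: [3.139, 0.005, 2.804]
force: [0.2, -0.4, -1.9]
grip_width: 0.0512
finger_force: 0.0
0.095 [51.8 31.1]
0.1012 [52.  29.3]
0.109 [52.3 27.1]
orange rows 24 57 cols 35 62
[50.81574305 40.79220442]
[51.84323437 31.08100965]
```

View pics/e.png

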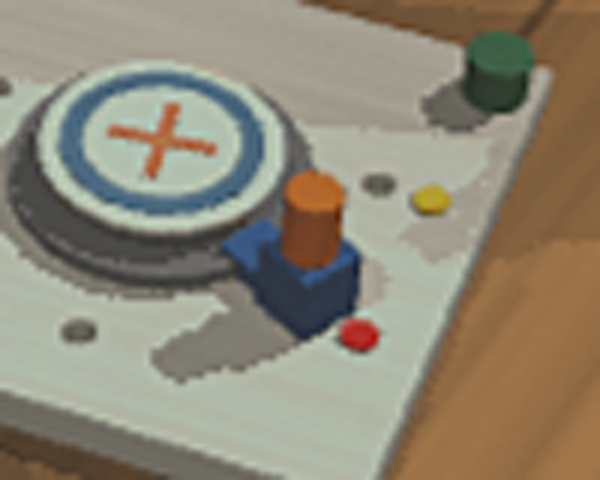

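The head's top centre is at crop (314,192), which is (52.3,32) unscaled. That matches the predicted home position (51.8,31.1). The head sits flush on the sleeve beside the red button and the gripper is clear, so I'm handing in.

```bash
python3 -c 'from workcell import job_done;print(job_done())'
```

```text
the job is handed in; nothing more can be done
None
```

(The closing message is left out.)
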